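Release the mould press and push its arm down

TASK

Bring the cigar mould press down on its mould: with closed fingertips press the ribbed tail plate of the ratchet pawl down until the hook flips clear of the teeth and stays clear, and only then push the round disc on the raised arm gently down, past the teeth, until the arm is fully home on the mould. Grip and lift nothing, leave the pawl thrown clear and everything else where it stands, and finish away from the press.

Things in the scene. Friction and masses are not known exactly. Their poses are not given: they have to be found in the camera images.
- press: fixed steel bench press, 0.34 m long. Origin: on the work surface under the arm's hinge. z up; +y runs from the hinge to the mould and the arm's free end, -y to the pawl, x across (hinge axes). Base plate 70 mm wide, 12 thick, y = -95 to +170. Strapped wooden mould (66x78 mm, top at z = 75, fixed) at y = 95. Toothed wheel on the hinge: 112 mm diameter, top at z = 171.
- press_hinge (a point): point on the arm's hinge axis, 115 mm above the work surface. Arm and pawl swing in the press's vertical plane x = 0.
- press_arm (a joint): angle of the arm, rad: 0 = level, fully down with its rubber foot on the mould (firm stop); positive = free end raised. Starts at 0.54 to 0.63. Stiff hinge: stays where it is left; about 3 to 9 N on the disc pushes it down. While the pawl is engaged a tooth stops it at about 0.5, and forcing is wrong.
- palm_top (a point): centre of the top of the round wooden disc (90 mm across, 12 thick) on the arm's free end. Site axes are the arm's (x = hinge axis, y along the arm). With the arm level the point lies 152 mm from the hinge along +y and 131 mm above the work surface; it swings about press_hinge. The disc's top face is tilted 0.28 rad outward (away from the hinge) relative to the arm.
- press_pawl (a joint): angle of the pawl, rad: 0 = hook in the teeth; about 0.38 (hard stop) = thrown fully clear. A sprung over-centre detent drives it to the nearer end (tips over at about 0.19), where it stays by itself. Takes about 4 to 8 N on the plate at first, less later. Its pivot is 45 mm from the hinge axis on the -y side, 55 mm above the work surface.
- pawl_plate (a point): centre of the top of the pawl's ribbed steel tail plate (36 mm in x, 32 in y, 6 thick), at the press's end away from the arm. Engaged, it is 129 mm from the hinge towards -y and 85 mm above the work surface; pressed it sinks about 34 mm (to 51) and moves about 5 mm farther out. Below it is only free space, above it nothing.
- tally_book: dark blue bound book lying flat on a low wooden board, 148x104x13 mm; bystander. Origin: centre of underside.
- gum_pot: beige stoneware pot, 55 mm across, 49 mm tall, standing on the same board; bystander. Origin: centre of underside.
- cigar_27: cigar about 147 mm long, 20 mm thick, lying on the same board; bystander. Origin: centre of underside.
- cigar_26: cigar about 145 mm long, 22 mm thick, lying along the press's base; bystander. Origin: centre of underside.
- cap_punch: pale turned cap punch standing upright beside the pawl end of the press, 25 mm across, 60 mm tall; bystander. Origin: centre of underside.
- ring_gauge: flat wooden plate with a row of holes, 46x150x9 mm; bystander. Origin: centre of underside.

How it is judged:
By the outcome, as a careful person would: the job done as asked, in the order asked, and still so for the second after the job is handed in, with the robot touching nothing.
It also fails if it takes over 51 s, if anything falls off the work surface, if the arm or the gripper's body presses on something with over 40 N, if the wrist force passes 120 N, or if a joint passes its speed limit or range.

ROBOT

A 7-joint arm with a two-finger parallel gripper is mounted at the origin on a cart in front of the work surface, level with it; the furniture and walls round the work are solid. World frame = base frame: x ahead of the robot, y to its left, z up, the work surface at z = 0. Lengths are in mm, angles in rad, forces in N, time in s.
With the tool pointing down it reaches from about 400 to 925 mm from the base axis. Payload 4.1 kg.
Tool frame: the origin (TCP) lies midway between the tips of the shut fingers; the grasp point (between the pads) lies 19 mm behind it; z points along the fingers, y is the line along which they close (so a half turn about z gives the same grasp; the last joint's range is limited). The gripper opens to 85 mm and grips with 20 to 120 N. Pads are 22 mm wide; open, the fingers measure 114 mm over their backs; the gripper's body (76 mm by 85 mm) begins 54 mm behind the grasp point. The pads swing forward as they close: fully open they stand 13 mm farther back than shut.
Start: joints at [-1.359, 0.398, 0.045, 1.537, -0.019, 1.207, -0.051], TCP at [198.762, 618.9, 231.347] pointing down, gripper open.
Joint ranges: [-2.82, 2.82], [-0.49, 2.23], [-1.37, 1.46], [0, 2.46], [-1.36, 4.5], [0.23, 2], [-2.94, 2.94]. Speed limits (rad/s): [2.57, 2.57, 3.14, 3.14, 3.14, 3.14, 3.14].

INTERFACE

Orientations are given as [roll, pitch, yaw] about the fixed x, y, z axes, in that order (R = Rz(yaw) Ry(pitch) Rx(roll)).
In Python, from bench import bot gives the robot as it stands.
- The arm moves only by the tool drive_tool, never from a script. Its argument "series" is a list of rows, each a list of 3 entries, a list of its own where there are three numbers: the opening, from -1 (shut) to 1 (fully open), then the shift along the tool's x, y, z each as a share of 500 mm, from -1 to 1, then the turn, a rotation vector about the tool's x, y, z each as a share of 90 degrees, from -1 to 1. In form: [[jaw, [x, y, z], [wx, wy, wz]], ...]. A call has exactly 8 rows; each row is the pose to reach, as a shift and turn from the pose commanded when the call began, along the tool's axes at that moment; what a row does not reach only later rows make up. A row lasts 1/8 s, in which the tool goes at most 62.5 mm and 10.7 degrees, less where a joint would pass 70% of its speed; a pose out of reach is approached as far as the arm can. A call with a number of a shift or a turn outside -1 to 1 is refused whole. A call with a gripper value outside its range is refused whole. The fingers move at their own pace and stop on an object; "squeeze" is the grip in N (left out, the last holds). Time passes only in rows, so rows that repeat a pose let the fingers close, or fill a call up. It gives the time, the measured TCP pose, the force, the opening and the grip force at its end, in the units of the state.
- bot.read_state(): the state, without advancing time (a new reading comes with each control period).
- bot.capture(name): name is "scene" or "side" or "wrist"; returns a dict with "frame" (420x560x3 uint8, red, green, blue), "intrinsics" (3x3 intrinsics, pixels), "R" (3x3) and "t" (3): a world point X has camera coordinates R X + t. Camera axes: x right, y down, z forward; pixel columns grow to the right and rows downward; lengths in mm; the calibration is good to about 2 mm. The wrist camera is an equidistant fisheye: a pixel r from the principal point sees the ray r / f radians off the axis. A picture is of the moment at which its call begins. There is no depth.
- bot.hand_in(): hands the job in; it is judged then, once.
The state is a dict: "clock": time; "qpos": joint angles; "joint_velocities": joint speeds; "joint_efforts": joint torques, N m; "position": TCP position; "tool_rot": TCP orientation; "force": force on the tool from outside, world axes, zero at the start; "wrist_torque": the same for the moment, N m; "width": finger opening in mm; "grasp_force": force on a finger pad.
Only numpy, scipy, OpenCV 4.12 (cv2) and the standard library are available. Lean on these libraries where they do the work, as an engineer would, in place of code of your own. Each camera call takes 0.05 s, during which the arm holds its last target. There are 200 camera calls.

## Working session

There is one attempt and no reset: what is moved stays moved. The work goes in short steps, Python scripts to look and compute and a tool call to move; the robot and the scene stay as the last step left them, time stands still between calls to the robot, and variables do not carry over. Pictures are saved under pics/ and viewed, at most 10 in all, crops included, and the job is handed in when it is done.

Besides the shell and the picture viewer there is one more tool, called after "Emit:" as name(argument=value, ...), one argument or row to a line, values as JSON. drive_tool: Moves the arm, as the interface text tells. Shift numbers are shares of 500 mm and turn numbers shares of 90 degrees, none past 1 either way. Its arguments: {"type":"object","properties":{"series":{"type":"array"},"squeeze":{"type":"number"}},"required":["series"]}

```bash
mkdir -p pics; python3 - <<'E'
from bench import bot
import cv2,numpy as np,pickle
d={n:bot.capture(n) for n in("scene","side")}
pickle.dump(d,open("c.pkl","wb"))
for n in d:
    cv2.imwrite(f"pics/{n}1.png",cv2.resize(d[n]["frame"][:,:,::-1],(800,600)))
    print(n,d[n]["intrinsics"].tolist(),(-d[n]["R"].T@d[n]["t"]).round(),d[n]["R"].round(3).tolist())
s=bot.read_state();print(s)
E
```

```text
scene [[521.0799449529499, 0.0, 280.0254005756245], [0.0, 521.0799449529499, 205.9157093555659], [0.0, 0.0, 1.0]] [-605. -590. 1392.] [[0.518, -0.856, 0.001], [-0.602, -0.365, -0.71], [0.608, 0.367, -0.704]]
side [[503.2692190179763, 0.0, 280.43783895294195], [0.0, 503.2692190179763, 207.4545337181412], [0.0, 0.0, 1.0]] [-885.  591.  758.] [[-0.347, -0.938, -0.014], [-0.378, 0.153, -0.913], [0.858, -0.311, -0.408]]
{'clock': 0.1, 'qpos': array([-1.35899787,  0.39913442,  0.04503715,  1.53775516, -0.01870086,
        1.20690196, -0.05067352]), 'joint_velocities': array([ 0.00106627, -0.00171458,  0.00033631, -0.0042425 , -0.00048114,
       -0.00041339, -0.00107947]), 'joint_efforts': array([ 3.02158202e-03, -4.76262295e+01,  1.36985980e+00, -2.54950190e+01,
        1.19453689e-02,  5.18344226e-03, -2.31290613e-07]), 'position': array([198.58436319, 618.32209472, 230.35626035]), 'tool_rot': array([-3.13981949e+00,  1.23030223e-04,  2.83093172e+00]), 'force': array([ 1.7911639 ,  0.11961651, -0.62102558]), 'wrist_torque': array([0.04529987, 0.03079108, 0.00443511]), 'grasp_force': 0.0, 'width': 85.33710888626237}
```

View pics/scene1.png

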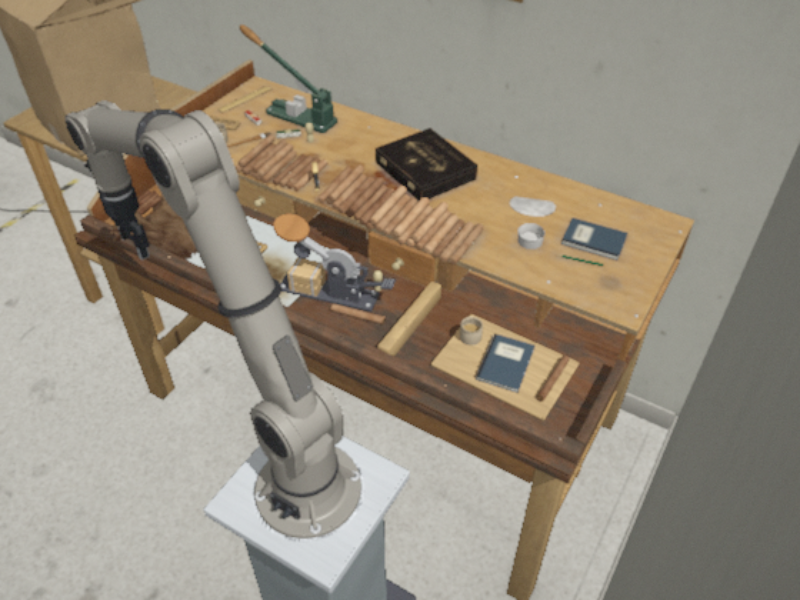

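View pics/side1.png

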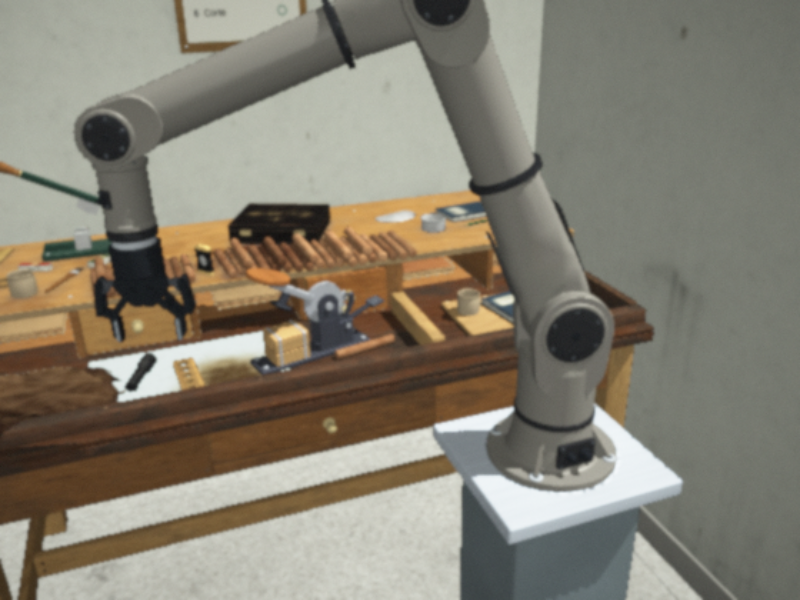

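The scene view shows the press at about (340,275), with the orange disc at (291,228) and the plate at about (385,285). In the side view the press is at (325,320), the disc at (268,277) and the plate at (373,302). I'll zoom in on both.

```bash
python3 - <<'E'
import cv2,numpy as np,pickle
d=pickle.load(open("c.pkl","rb"))
a=d["scene"]["frame"][140:225,185:285];b=d["side"]["frame"][180:265,165:275]
f=lambda i,w:cv2.resize(i[:,:,::-1],None,fx=w,fy=w,interpolation=cv2.INTER_CUBIC)
cv2.imwrite("pics/za.png",f(a,7));cv2.imwrite("pics/zb.png",f(b,7))
for n in d:
    h=cv2.cvtColor(d[n]["frame"],cv2.COLOR_RGB2HSV)
    x0,y0,x1,y1=(185,140,225,175) if n=="scene" else (170,183,206,203)
    m=cv2.inRange(h,(5,160,120),(16,255,255));k=np.zeros_like(m);k[y0:y1,x0:x1]=m[y0:y1,x0:x1]
    c=max(cv2.findContours(k,0,1)[0],key=cv2.contourArea);print(n,cv2.contourArea(c),cv2.fitEllipse(c),cv2.boundingRect(c))
E
```

```text
Traceback (most recent call last):
ValueError: max() iterable argument is empty
```

View pics/za.png

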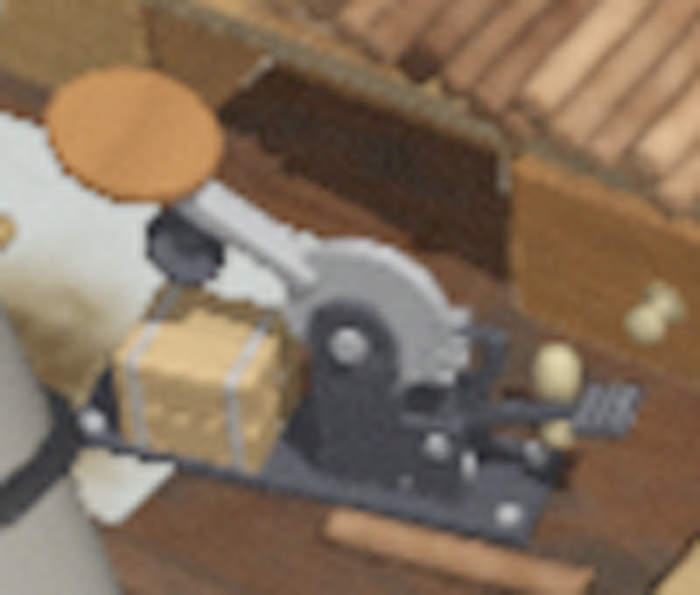

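View pics/zb.png

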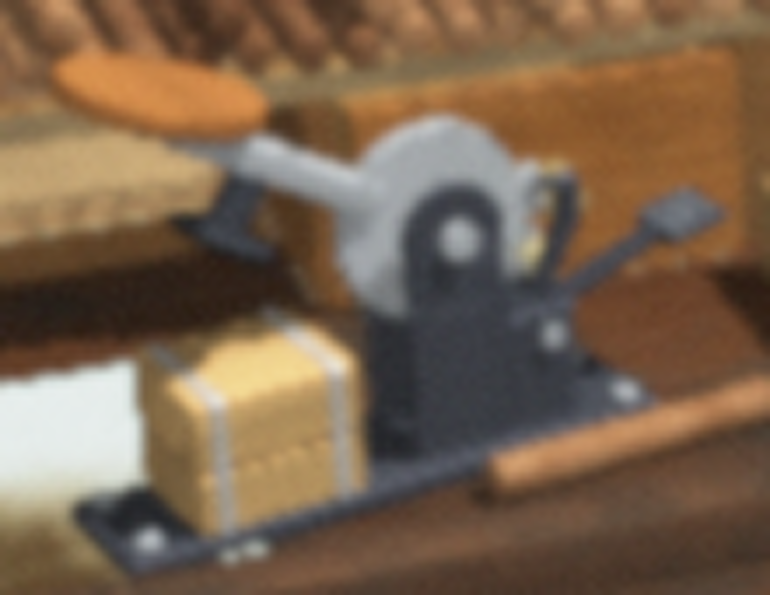

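The crops show these picks. Scene crop: disc centre (134,133), plate (607,408). Side crop: disc (162,95), plate (682,213). The punch stands behind the plate, and the cigar lies along the robot side of the base. Next is triangulation.

```bash
cat > h.py <<'E'
import numpy as np
from scipy.optimize import least_squares
def ray(c,u,v):
    d=c["R"].T@np.linalg.inv(c["intrinsics"])@[u,v,1];return -c["R"].T@c["t"],d/np.linalg.norm(d)
def onz(c,u,v,z):
    o,d=ray(c,u,v);return o+d*(z-o[2])/d[2]
def tri(rs):
    A=sum(np.eye(3)-np.outer(d,d) for o,d in rs);b=sum((np.eye(3)-np.outer(d,d))@o for o,d in rs);X=np.linalg.solve(A,b)
    return X,[np.linalg.norm((np.eye(3)-np.outer(d,d))@(X-o)) for o,d in rs]
E
python3 - <<'E'
import pickle,numpy as np
from h import *
d=pickle.load(open("c.pkl","rb"));S,D=d["scene"],d["side"]
fa=lambda x,y:(185+(x+.5)/7-.5,140+(y+.5)/7-.5);fb=lambda x,y:(165+(x+.5)/7-.5,180+(y+.5)/7-.5)
P={}
for n,a,b in[("disc",(134,133),(162,95)),("plate",(607,408),(682,213)),("boss",(348,346),(460,239)),("pivot",(437,444),(553,334)),("screwR",(509,514),(625,389)),("screwL",(93,420),(149,540))]:
    X,e=tri([ray(S,*fa(*a)),ray(D,*fb(*b))]);P[n]=X;print(n,X.round(1),np.round(e,1))
print("plate on z85",onz(S,*fa(607,408),85).round(1),onz(D,*fb(682,213),85).round(1))
print("baseplate screws z12",[onz(S,*fa(*p),14).round(1) for p in[(509,514),(93,420)]],[onz(D,*fb(*p),14).round(1) for p in[(625,389),(149,540)]])
print("punch base",onz(S,*fa(558,440),0).round(1),"top",onz(S,*fa(557,358),60).round(1))
v=(P["disc"]-P["plate"])[:2];L=np.hypot(*v);u=v/L;print("axis",u,np.degrees(np.arctan2(u[1],u[0])),L)
for th in(.54,.585,.63):
    r=152*np.cos(th)-16*np.sin(th);print(th,r+129,115+152*np.sin(th)+16*np.cos(th))
E
```

```text
disc [482.2 383.  204. ] [2.4 2.4]
plate [542.  138.9  83.1] [2. 2.]
boss [484.3 259.2 115.1] [1.7 1.7]
pivot [497.2 216.   55.2] [2.1 2.1]
screwR [507.6 179.6  14.5] [1.1 1.1]
screwL [450.3 411.1  14.2] [1.6 1.6]
plate on z85 [542.5 139.6  85. ] [534.  140.2  85. ]
baseplate screws z12 [array([509.2, 180.9,  14. ]), array([452.1, 412.9,  14. ])] [array([506.5, 179.2,  14. ]), array([447.8, 410.6,  14. ])]
punch base [581.9 196.6   0. ] top [583.4 196.7  60. ]
axis [-0.23797825  0.97127048] 103.76724557677055 251.27393941167364
0.54 251.14554370085148 206.8720096330944
0.585 246.88904693754608 212.27369948838722
0.63 242.39386513637078 217.4784433402194
```

```bash
cat >> h.py <<'E'
from scipy.spatial.transform import Rotation as Ro
U=np.array([-.238,.971,0]);H=np.array([541,139,0])+129*U+[0,0,115]
def palm(th): return H+U*(152*np.cos(th)-16*np.sin(th))+[0,0,152*np.sin(th)+16*np.cos(th)]
def shift(s,X): return (Ro.from_euler("xyz",s["tool_rot"]).inv().apply(np.array(X)-s["position"])/500).round(4)
E
python3 - <<'E'
import pickle
from h import *
from bench import bot
d=pickle.load(open("c.pkl","rb"));S,D=d["scene"],d["side"]
fa=lambda x,y:(185+(x+.5)/7-.5,140+(y+.5)/7-.5)
for p in[(510,275),(690,345),(655,308)]: print(p,onz(S,*fa(*p),0).round())
for z in(100,130,160): print(z,onz(S,*fa(510,150),z).round(),onz(S,*fa(655,308),z-60).round())
s=bot.read_state()
print(shift(s,[200,618,290]),shift(s,[540,135,290]),H,palm(.55))
E
```

```text
(510, 275) [682. 292.   0.]
(690, 345) [685. 174.   0.]
(655, 308) [701. 207.   0.]
100 [676. 285. 100.] [663. 184.  40.]
130 [646. 265. 130.] [635. 167.  70.]
160 [616. 244. 160.] [607. 150. 100.]
[-0.0029  0.     -0.1193] [-0.9457 -0.7118 -0.1179] [510.298 264.259 115.   ] [481.44746586 381.96433047 208.08885115]
```

Emit:
drive_tool(
  series=[
    [-1,[0,0,-0.12],[0,0,0]],
    [-1,[-0.1,-0.08,-0.12],[0,0,0]],
    [-1,[-0.19,-0.14,-0.12],[0,0,0]],
    [-1,[-0.28,-0.21,-0.12],[0,0,0]],
    [-1,[-0.37,-0.28,-0.12],[0,0,0]],
    [-1,[-0.46,-0.35,-0.12],[0,0,0]],
    [-1,[-0.55,-0.42,-0.12],[0,0,0]],
    [-1,[-0.64,-0.48,-0.12],[0,0,0]],
  ],
)

```text
clock: 1.1
position: [430.7, 290.5, 291.1]
tool_rot: [-3.142, -0.0, 2.831]
force: [1.1, 0.5, 0.1]
width: -0.1
grasp_force: 0.0
```

```bash
python3 - <<'E'
from h import *
from bench import bot
s=bot.read_state();print(s["position"],s["tool_rot"],s["width"],shift(s,[540,136,290]),s["force"])
E
```

```text
[430.65094333 290.50748059 291.10424359] [-3.14150303e+00 -3.10191851e-04  2.83059876e+00] -0.05035262601163624 [-0.3028 -0.2273  0.0021] [1.05237042 0.54986304 0.06916003]
```

Emit:
drive_tool(
  series=[
    [-1,[-0.08,-0.06,0],[0,0,0]],
    [-1,[-0.16,-0.12,0],[0,0,0]],
    [-1,[-0.24,-0.18,0],[0,0,0]],
    [-1,[-0.303,-0.227,0],[0,0,0]],
    [-1,[-0.303,-0.227,0.08],[0,0,0]],
    [-1,[-0.303,-0.227,0.17],[0,0,0]],
    [-1,[-0.303,-0.227,0.26],[0,0,0]],
    [-1,[-0.303,-0.227,0.3],[0,0,0]],
  ],
)

```text
clock: 2.1
position: [537.4, 137.6, 138.1]
tool_rot: [-3.138, -0.004, 2.831]
force: [0.3, 0.5, 0.1]
width: 0.1
grasp_force: 0.0
```

```bash
python3 - <<'E'
from h import *
from bench import bot
import cv2
for n in("scene","side"):
    c=bot.capture(n)
    a=c["frame"][110:225,185:295] if n=="scene" else c["frame"][150:265,165:285]
    cv2.imwrite(f"pics/p2{n}.png",cv2.resize(a[:,:,::-1],None,fx=3.3,fy=5,interpolation=2) if 0 else cv2.resize(a[:,:,::-1],(400,400),interpolation=2))
cv2.imwrite("pics/p2.png",np.hstack([cv2.imread("pics/p2scene.png"),cv2.imread("pics/p2side.png")]))
s=bot.read_state();print(s["position"],s["tool_rot"],s["force"],shift(s,[540,136,85]))
E
```

```text
[537.18187403 137.54656172 138.4272469 ] [-3.13757518 -0.00492586  2.83094323] [ 0.24117614 -0.80294434 -0.53600915] [-0.0068 -0.0008  0.1068]
```

View pics/p2.png

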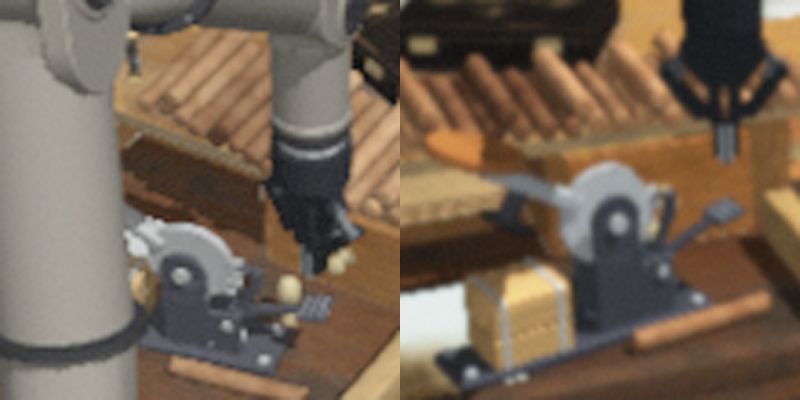

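The tips stand right over the plate: (318,268) above (317,305) in the scene half, (726,158) above (725,212) in the side half. I'll go down slowly.

Emit:
drive_tool(
  series=[
    [-1,[-0.006,0,0.04],[0,0,0]],
    [-1,[-0.006,0,0.08],[0,0,0]],
    [-1,[-0.006,0,0.095],[0,0,0]],
    [-1,[-0.006,0,0.105],[0,0,0]],
    [-1,[-0.006,0,0.113],[0,0,0]],
    [-1,[-0.006,0,0.12],[0,0,0]],
    [-1,[-0.006,0,0.128],[0,0,0]],
    [-1,[-0.006,0,0.135],[0,0,0]],
  ],
)

```text
clock: 3.2
position: [542.5, 137.5, 73.7]
tool_rot: [3.141, 0.0, 2.831]
force: [-0.4, -1.0, 0.1]
width: -0.2
grasp_force: 0.0
```

```bash
cat >> h.py <<'E'
def look(bot,f):
    import cv2
    o=[]
    for n,(x,y) in dict(scene=(185,110),side=(165,150)).items():
        o.append(cv2.resize(bot.capture(n)["frame"][y:y+115,x:x+115,::-1],(400,400),interpolation=2))
    cv2.imwrite(f,np.hstack(o))
E
python3 - <<'E'
from h import *
from bench import bot
look(bot,"pics/p3.png")
s=bot.read_state();print(s["position"],s["force"])
E
```

```text
[541.99438049 137.34428098  73.24143711] [-0.50231352  0.60894546 -0.23409175]
```

View pics/p3.png

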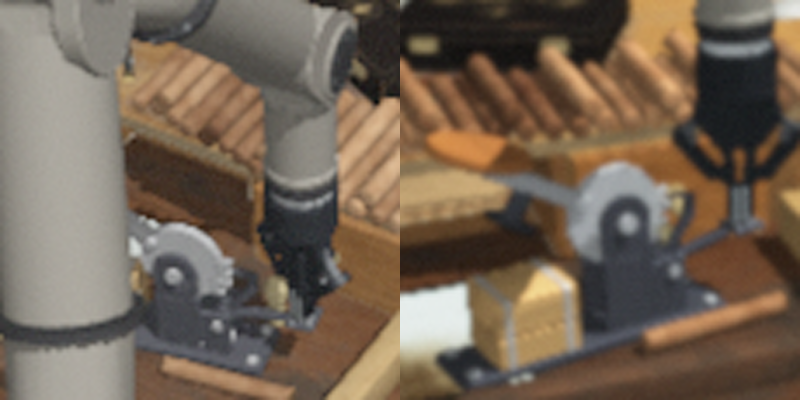

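The tips are on the plate (740,225 in the side half) and the plate is sinking. I'll keep pressing to the hard stop.

Emit:
drive_tool(
  series=[
    [-1,[0,0,0.006],[0,0,0]],
    [-1,[0,0,0.013],[0,0,0]],
    [-1,[0,0,0.02],[0,0,0]],
    [-1,[0,0,0.027],[0,0,0]],
    [-1,[0,0,0.034],[0,0,0]],
    [-1,[0,0,0.04],[0,0,0]],
    [-1,[0,0,0.046],[0,0,0]],
    [-1,[0,0,0.046],[0,0,0]],
  ],
)

```text
clock: 4.3
position: [542.8, 137.4, 52.8]
tool_rot: [3.14, -0.001, 2.831]
force: [-2.9, -0.4, 14.4]
width: -0.2
grasp_force: 7.4
```

The arm met the hard stop at z 52.8 with 14 N. Now lift clear and look at the pawl before going to the disc.

Emit:
drive_tool(
  series=[
    [-1,[0,0,-0.05],[0,0,0]],
    [-1,[0,0,-0.15],[0,0,0]],
    [-1,[0,0,-0.26],[0,0,0]],
    [-1,[0,0,-0.37],[0,0,0]],
    [-1,[0,0,-0.48],[0,0,0]],
    [-1,[0.05,0.08,-0.48],[0,0,0]],
    [-1,[0.1,0.17,-0.48],[0,0,0]],
    [-1,[0.12,0.2,-0.48],[0,0,0]],
  ],
)

```text
clock: 5.3
position: [514.3, 255.0, 290.5]
tool_rot: [3.14, -0.001, 2.837]
force: [-0.2, -0.0, -1.0]
width: -0.1
grasp_force: 0.0
```

```bash
python3 - <<'E'
from h import *
from bench import bot
look(bot,"pics/p4.png")
s=bot.read_state();print(s["position"],s["force"])
for p in ([479,388,290],[479,388,225]):print(shift(s,p))
E
```

```text
[514.82955044 253.15315085 290.26919673] [-0.15892274  0.24972862 -0.03217182]
[0.1496 0.2356 0.0006]
[0.1495 0.2356 0.1306]
```

View pics/p4.png

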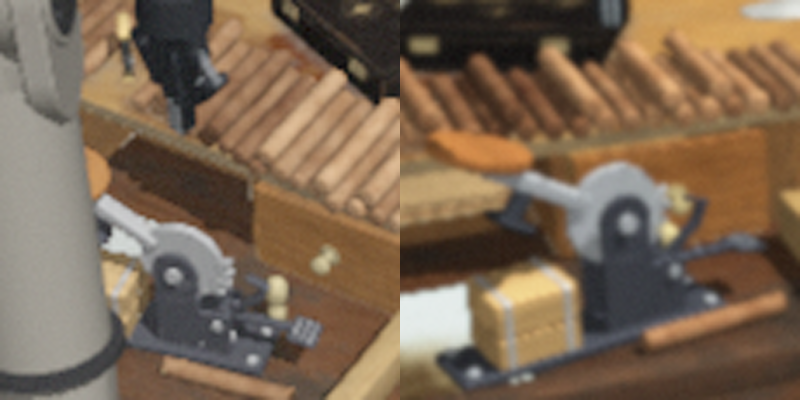

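The pawl is thrown and staying: in the side half the plate is low at (740,243) and the hook stands clear at (690,225). Next is the move above the disc.

Emit:
drive_tool(
  series=[
    [-1,[0.05,0.08,0],[0,0,0]],
    [-1,[0.1,0.16,0],[0,0,0]],
    [-1,[0.147,0.23,0],[0,0,0]],
    [-1,[0.147,0.23,0],[0,0,0]],
    [-1,[0.147,0.23,0.05],[0,0,0]],
    [-1,[0.147,0.23,0.1],[0,0,0]],
    [-1,[0.147,0.23,0.12],[0,0,0]],
    [-1,[0.147,0.23,0.12],[0,0,0]],
  ],
)

```text
clock: 6.4
position: [481.8, 381.0, 230.6]
tool_rot: [-3.14, 0.0, 2.829]
force: [-1.1, 0.3, 0.0]
width: 0.1
grasp_force: 0.0
```

```bash
python3 - <<'E'
from h import *
from bench import bot
s=bot.read_state();print(s["position"],s["force"])
for t in np.arange(.6,-.01,-.05):print(round(t,2),palm(t).round(1),shift(s,palm(t)))
E
```

```text
[481.80236901 381.01128931 230.5753182 ] [-1.06370995  0.33902255  0.0130734 ]
0.6 [482.6 377.3 214. ] [-0.0038 -0.0065  0.0331]
0.55 [481.4 382.  208.1] [0.0013 0.0017 0.045 ]
0.5 [480.4 386.3 201.9] [0.006  0.0093 0.0573]
0.45 [479.4 390.4 195.5] [0.0104 0.0165 0.0701]
0.4 [478.5 394.2 188.9] [0.0145 0.023  0.0833]
0.35 [477.6 397.6 182.2] [0.0182 0.0291 0.0968]
0.3 [476.9 400.7 175.2] [0.0215 0.0345 0.1107]
0.25 [476.2 403.4 168.1] [0.0245 0.0393 0.1249]
0.2 [475.6 405.8 160.9] [0.0271 0.0436 0.1393]
0.15 [475.1 407.9 153.5] [0.0293 0.0472 0.154 ]
0.1 [474.7 409.6 146.1] [0.0312 0.0502 0.1689]
0.05 [474.4 410.9 138.6] [0.0326 0.0525 0.1839]
-0.0 [474.1 411.9 131. ] [0.0336 0.0542 0.1991]
```

Follow the arc slowly, at about half a table step per row.

Emit:
drive_tool(
  series=[
    [-1,[-0.001,-0.001,0.02],[0,0,0]],
    [-1,[0,0,0.035],[0,0,0]],
    [-1,[0.001,0.002,0.045],[0,0,0]],
    [-1,[0.004,0.006,0.052],[0,0,0]],
    [-1,[0.006,0.009,0.058],[0,0,0]],
    [-1,[0.008,0.013,0.064],[0,0,0]],
    [-1,[0.01,0.016,0.07],[0,0,0]],
    [-1,[0.012,0.02,0.077],[0,0,0]],
  ],
)

```text
clock: 7.4
position: [478.6, 394.4, 193.5]
tool_rot: [3.141, 0.0, 2.831]
force: [-1.6, -1.8, 5.6]
width: -0.0
grasp_force: 2.8
```

The force is 5.6 N and the arm is already past the tooth angle. Continue.

Emit:
drive_tool(
  series=[
    [-1,[0.002,0.003,0.007],[0,0,0]],
    [-1,[0.004,0.006,0.014],[0,0,0]],
    [-1,[0.006,0.009,0.021],[0,0,0]],
    [-1,[0.008,0.012,0.028],[0,0,0]],
    [-1,[0.01,0.015,0.035],[0,0,0]],
    [-1,[0.011,0.017,0.042],[0,0,0]],
    [-1,[0.013,0.019,0.049],[0,0,0]],
    [-1,[0.014,0.021,0.056],[0,0,0]],
  ],
)

```text
clock: 8.4
position: [475.5, 406.7, 165.4]
tool_rot: [3.14, 0.001, 2.831]
force: [-0.9, -1.1, 5.3]
width: 0.1
grasp_force: 2.8
```

Emit:
drive_tool(
  series=[
    [-1,[0.001,0.002,0.007],[0,0,0]],
    [-1,[0.002,0.004,0.014],[0,0,0]],
    [-1,[0.003,0.006,0.021],[0,0,0]],
    [-1,[0.004,0.008,0.028],[0,0,0]],
    [-1,[0.005,0.009,0.035],[0,0,0]],
    [-1,[0.006,0.01,0.042],[0,0,0]],
    [-1,[0.007,0.011,0.049],[0,0,0]],
    [-1,[0.007,0.012,0.054],[0,0,0]],
  ],
)

```text
clock: 9.4
position: [473.9, 413.7, 138.3]
tool_rot: [3.14, 0.001, 2.831]
force: [-2.1, -0.1, 6.6]
width: -0.1
grasp_force: 2.6
```

Emit:
drive_tool(
  series=[
    [-1,[0,0,0.002],[0,0,0]],
    [-1,[0,0,0.004],[0,0,0]],
    [-1,[0,0,0.006],[0,0,0]],
    [-1,[0,0,0.008],[0,0,0]],
    [-1,[0,0,0.01],[0,0,0]],
    [-1,[0,0,0.011],[0,0,0]],
    [-1,[0,0,0.012],[0,0,0]],
    [-1,[0,0,0.012],[0,0,0]],
  ],
)

```text
clock: 10.4
position: [473.7, 414.4, 132.5]
tool_rot: [3.139, 0.0, 2.832]
force: [-1.3, 0.8, 5.0]
width: 0.2
grasp_force: 2.6
```

Emit:
drive_tool(
  series=[
    [-1,[0,0,0.002],[0,0,0]],
    [-1,[0,0,0.003],[0,0,0]],
    [-1,[0,0,0.005],[0,0,0]],
    [-1,[0,0,0.006],[0,0,0]],
    [-1,[0,0,0.007],[0,0,0]],
    [-1,[0,0,0.008],[0,0,0]],
    [-1,[0,0,0.009],[0,0,0]],
    [-1,[0,0,0.009],[0,0,0]],
  ],
)

```text
clock: 11.4
position: [473.9, 414.5, 131.7]
tool_rot: [3.138, -0.0, 2.831]
force: [-6.8, -4.6, 23.4]
width: 0.1
grasp_force: 10.7
```

The arm has met its firm stop at 23 N. Now retreat upward and away.

Emit:
drive_tool(
  series=[
    [-1,[0,0,-0.02],[0,0,0]],
    [-1,[0,0,-0.1],[0,0,0]],
    [-1,[0,0,-0.2],[0,0,0]],
    [-1,[0,0,-0.3],[0,0,0]],
    [-1,[0.1,0.05,-0.32],[0,0,0]],
    [-1,[0.2,0.1,-0.32],[0,0,0]],
    [-1,[0.3,0.15,-0.32],[0,0,0]],
    [-1,[0.4,0.2,-0.32],[0,0,0]],
  ],
)

```text
clock: 12.4
position: [312.2, 570.5, 286.5]
tool_rot: [3.142, 0.0, 2.831]
force: [0.9, -0.0, -0.0]
width: 0.2
grasp_force: 0.0
```

```bash
python3 - <<'E'
from h import *
from bench import bot
look(bot,"pics/p5.png");s=bot.read_state();print(s["position"],s["force"])
E
```

```text
[304.61630853 575.53089245 285.63379575] [-0.93255903 -0.23902444 -0.64909799]
```

View pics/p5.png

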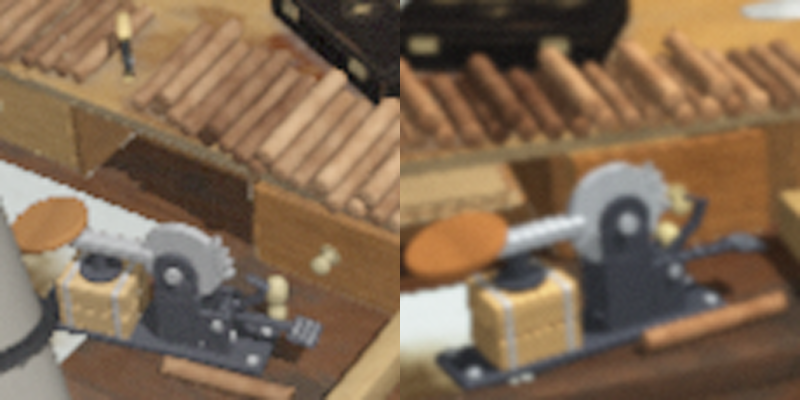

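The arm is level with its foot on the mould (520,275 in the side half). The pawl is still thrown clear (740,243), and the punch and cigar have not moved. One settling call, then hand in.

Emit:
drive_tool(
  series=[
    [-1,[0,0,0],[0,0,0]],
    [-1,[0,0,0],[0,0,0]],
    [-1,[0,0,0],[0,0,0]],
    [-1,[0,0,0],[0,0,0]],
    [-1,[0,0,0],[0,0,0]],
    [-1,[0,0,0],[0,0,0]],
    [-1,[0,0,0],[0,0,0]],
    [-1,[0,0,0],[0,0,0]],
  ],
)

```text
clock: 13.5
position: [313.6, 569.4, 286.8]
tool_rot: [3.142, 0.0, 2.831]
force: [0.1, -0.3, 0.5]
width: -0.0
grasp_force: 0.0
```

```bash
python3 -c "
from bench import bot
print(bot.hand_in())"
```

```text
the job is handed in; nothing more can be done
None
```

The pawl was thrown clear first, then the arm was pushed fully home on the mould with at most about 23 N read at the wrist; the robot finished away from the press and the job was handed in at about 13.5 s, though no verdict came back.

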